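Find and press the hidden catch of a desk box

TASK

The tray of the low wooden desk box is held shut by a hidden catch: one of the five identical pale squares in the row recessed in the box's top is a spring button, the other four are solid. Feel across the top with the fingertips until you find the square that gives, and press it right in so that the tray springs out by itself; then let go and leave the tray out. Pick nothing up, and leave the mug, the stapler and the glue stick where they stand.

Things in the scene. Friction and masses are not known exactly. Their poses are not given: they have to be found in the camera images.
- box: Low brown wooden desk box, fixed to the worktop, 100 mm deep (x) x 280 mm wide (y) x 50 mm high. Origin: centre of its underside, on the worktop; z up; its tray front faces -x (toward the robot, turned by up to about 0.15 rad). Along the middle of its flat top lies a row of five pale squares: see the panel point. Wall cabinets hang 450 mm above the worktop beyond x = 0.54 m.
- panel (a point): Centre of the box's flat top, z = 50 mm; axes as the box's. Five pale 40 mm squares in 42 mm openings, centres on the box's y axis at y = -100, -50, 0, +50, +100 mm from here. Each face lies 2 mm below the top. Four are rigid; one, a different one each time, looks the same but is the catch button.
- catch (a joint): Travel of the hidden button, m: 0 as it stands, 0.006 pressed right in (face 8 mm below the box top). It sinks straight down against a spring: starts to give at 1.5 N, about 5 N at full travel; it frees the tray at about 0.004 and springs back when let go. Which of the five squares it is cannot be read, only felt.
- tray (a joint): How far the tray has slid out toward the box's -x, in m: 0 shut and held by the catch; once freed its spring drives it out to 0.045 in about half a second, and it stays there.
- tray_front (a point): Centre of the outside of the tray's plain front (246 mm wide, 26 mm high, no handle), 20 mm above the worktop, 50 mm in front of the box's centre while shut.
- mug_mid (a point): Green and white mug, about 78 mm across and 101 mm high, with its handle 116 mm long; stands left of the box. Point on its axis 50 mm up. Not to be moved.
- stapler_mid (a point): Red and black desk stapler, 150 x 34 x 41 mm, lying right of the box. Point at its centre, 20 mm up. Not to be moved.
- glue_stick_mid (a point): White and orange glue stick, 28 mm across and 92 mm high, standing right of the box beyond the stapler. Point at its centre, 46 mm up. Not to be moved.

How it is judged:
By the outcome, as a careful person would: the job done as asked, in the order asked, and still so for the second after the job is handed in, with the robot touching nothing.
It also fails if it takes over 45 s, if anything falls off the work surface, if the arm or the gripper's body presses on something with over 40 N, if the wrist force passes 120 N, or if a joint passes its speed limit or range.

ROBOT

A 6-joint arm with a two-finger parallel gripper is mounted at the origin on a cart in front of the work surface, level with it; the furniture and walls round the work are solid. World frame = base frame: x ahead of the robot, y to its left, z up, the work surface at z = 0. Lengths are in m, angles in degrees, forces in N, time in s.
With the tool pointing down it reaches from about 0.35 to 0.725 m from the base axis. Payload 6 kg.
Tool frame: the origin (TCP) lies on the centre line of the jaws, within the pads' length; the fingertips stand 11 mm ahead of it and the grasp point (between the pads) lies 8 mm behind it; z points along the fingers, y is the line along which they close (so a half turn about z gives the same grasp; the last joint's range is limited). The gripper opens to 85 mm and grips with 20 to 120 N. Pads are 22 mm wide; open, the fingers measure 114 mm over their backs; the gripper's body (76 mm by 85 mm) begins 54 mm behind the grasp point. The pads swing forward as they close: fully open they stand 13 mm farther back than shut.
Start: joints at [-53.99, 2.303, 4.859, 0, -92.561, -19.12], TCP at [0.174, -0.574, 0.242] pointing down, gripper open.
Joint ranges: [-146.85, 146.85], [-73.84, 115.35], [-62.03, 85.46], [-188.31, 113.3], [-161.28, -10.13], [-171.36, 171.36]. Speed limits (degrees/s): [147.25, 147.25, 172.46, 180, 180, 180].

INTERFACE

Orientations are given as a 3x3 rotation matrix whose columns are the frame's x, y, z axes.
In Python, from plant import env, get_image, camera_params, nets gives the robot as it stands.
- The arm moves only by the shell command python3 -m pendant 'ROWS' [FORCE]. ROWS is text: rows parted by semicolons, each of 7 numbers parted by spaces: the shift along the tool's x, y, z as a fraction of full scale, then the turn, a rotation vector about the tool's x, y, z as a fraction of full scale, then the opening, from 0 (shut) to 1 (fully open). In form: x y z wx wy wz jaw; .... A call has 1 to 10 rows; each row shifts and turns the commanded pose from where the row before left it, along the tool's axes as they then stand; what a row does not reach is not made up. Full scale, the value 1, is 0.3 m for a shift and 0.5 rad for a turn. A row lasts 1/10 s, in which the tool goes at most 50 mm and 8.59 degrees, less where a joint would pass 70% of its speed; a pose out of reach is approached as far as the arm can. A call with a number of a shift or a turn outside -1 to 1 is refused whole. A call with a gripper value outside its range is refused whole. The fingers move at their own pace and stop on an object; FORCE is the grip in N (left out, the last holds). Time passes only in rows, so rows that do not move let the fingers close. It gives the time, the measured TCP pose, the force, the opening and the grip force at its end, in the units of the state.
- env.sense(): the state, without advancing time (a new reading comes with each control period).
- get_image(name): name is "scene" or "top" or "wrist"; returns the picture (384x512x3 uint8, red, green, blue); there is no depth.
- camera_params(name): a dict with "fx", "fy", "cx", "cy" (pixels), "rvec" (rotation vector, rad) and "tvec" (3), from world to camera coordinates, as OpenCV has them. Camera axes: x right, y down, z forward; pixel columns grow to the right and rows downward; lengths in m; the calibration is good to about 2 mm. A picture is of the moment at which its call begins: read the wrist's pose just before it. camera_params takes no time and is no camera call; for the wrist camera it gives the pose at the moment of the call.
- env.job_done(): hands the job in; it is judged then, once.
Trained networks look in the newest picture that a camera, given by its name, has taken for a name from the list of things; names that differ only in an ending like _2 or _b are one class to them, and where a whole thing is asked for, a point or a joint stands for the part that bears it (a point fixed in the world has none). Each returns a list of dicts, best first, with "score" (0 to 1); they miss things now and then, are a little off and sometimes report something else, mostly with a low value. They report only what shows in the picture. A call takes as long as a camera call.
- nets.find_in(thing, camera): "centre" ([x, y, z] in m, in world coordinates, good to about 4 mm: the middle of the surface that is visible of it).
The state is a dict: "time": time; "q": joint angles; "joint_vel": joint speeds; "tau": joint torques, N m; "tool_pos": TCP position; "eef_rot": TCP orientation; "contact_force": force on the tool from outside, world axes, zero at the start; "ft_torque": the same for the moment, N m; "gripper_width": opening from 0.0 (shut) to 1.0 (fully open); "grasp_force": force on a finger pad.
Only numpy, scipy, OpenCV 4.12 (cv2) and the standard library are available. Lean on these libraries where they do the work, as an engineer would, in place of code of your own. Each camera call takes 0.05 s, during which the arm holds its last target. There are 200 camera calls.

## Working session

There is one attempt and no reset: what is moved stays moved. The work goes in short steps, Python scripts to look and compute and a shell command to move; the robot and the scene stay as the last step left them, time stands still between calls to the robot, and variables do not carry over. Pictures are saved under pics/ and viewed, at most 10 in all, crops included, and the job is handed in when it is done.

```bash
mkdir -p pics; python3 - <<'E'
from plant import env,get_image,camera_params,nets
import cv2
s=env.sense();print(s['tool_pos'],s['eef_rot'],s['contact_force'],s['gripper_width'],s['time'])
for c in ['top','scene']:
    im=get_image(c);cv2.imwrite(f'pics/{c}1.png',im[:,:,::-1])
    for n in ['box','panel','tray_front','mug_mid','stapler_mid','glue_stick_mid']:
        try:
            r=nets.find_in(n,c);print(c,n,[(x['centre'],x['score']) for x in r[:1]])
        except Exception as e: print(n,e)
E
```

```text
[ 0.17432046 -0.5737847   0.24126989] [[-9.56849342e-01 -2.90583835e-01 -6.10377627e-04]
 [-2.90584460e-01  9.56847866e-01  1.68329045e-03]
 [ 9.49015359e-05  1.78802161e-03 -9.99998397e-01]] [ 0.47470568 -0.47170159  0.45731022] 1.001353078241237 0.0
top box [([0.4228, 0.2006, 0.0518], 0.85)]
top panel [([0.4541, 0.4887, 0.0547], 0.68)]
top tray_front []
top mug_mid [([0.4515, 0.4905, 0.0558], 0.9)]
top stapler_mid [([0.4345, -0.0018, 0.036], 0.84)]
top glue_stick_mid [([0.4183, -0.0981, 0.0921], 0.61)]
scene box [([0.4067, 0.2559, 0.0496], 0.62)]
scene panel [([0.4064, 0.2595, 0.0435], 0.69)]
scene tray_front [([0.3917, 0.2228, 0.0238], 0.97)]
scene mug_mid [([0.4445, 0.5006, 0.0673], 0.55)]
scene stapler_mid [([0.4223, 0.0056, 0.031], 0.65)]
scene glue_stick_mid [([0.4178, -0.0953, 0.0518], 0.77)]
```

View pics/top1.png

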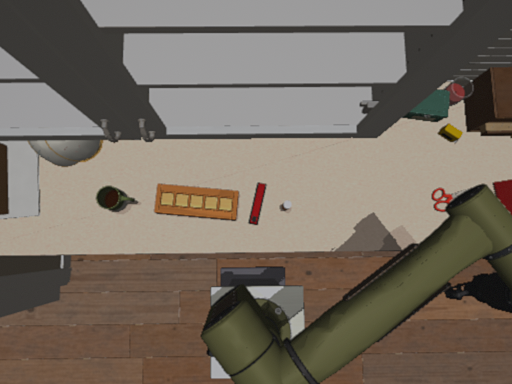

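View pics/scene1.png

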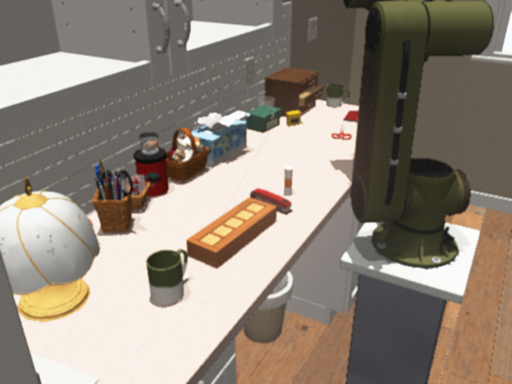

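The top view shows the box from about (155,185) to (239,219), its squares running from (167,200) to (226,205). The mug is at its left (112,198), the stapler at its right (258,203), and the glue stick at (287,206).

```bash
cat > h.py <<'E'
import numpy as np,cv2
def ray(c,u,v,z,P):
    R=cv2.Rodrigues(np.array(P['rvec'],float))[0];t=np.array(P['tvec'],float)
    o=-R.T@t.ravel();d=R.T@np.array([(u-P['cx'])/P['fx'],(v-P['cy'])/P['fy'],1])
    return o+d*(z-o[2])/d[2]
E
python3 - <<'E'
from plant import camera_params
from h import *
for c,(x0,y0,x1,y1),z in [('top',(150,180,245,225),.048),('scene',(185,190,285,265),.048)]:
    im=cv2.imread(f'pics/{c}1.png')[y0:y1,x0:x1];h=cv2.cvtColor(im,cv2.COLOR_BGR2HSV)
    m=((h[...,0]>16)&(h[...,0]<32)&(h[...,1]>70)&(h[...,2]>120)).astype('uint8')
    n,l,st,ce=cv2.connectedComponentsWithStats(m,connectivity=4)
    P=camera_params(c)
    for i in range(1,n):
        if st[i,4]>25: print(c,st[i,4],(ce[i]+[x0,y0]).round(1),ray(c,*(ce[i]+[x0,y0]),z,P).round(4))
E
```

```text
top 145 [166.9 198.5] [0.4501 0.3039 0.048 ]
top 148 [181.6 199.8] [0.4453 0.2538 0.048 ]
top 150 [196.  201.1] [0.44   0.2046 0.048 ]
top 147 [210.7 202.4] [0.4351 0.1548 0.048 ]
top 146 [225.3 203.8] [0.4298 0.105  0.048 ]
scene 91 [254.7 207.3] [0.4289 0.106  0.048 ]
scene 98 [244.5 214.6] [0.434  0.1563 0.048 ]
scene 112 [233.8 222.3] [0.4389 0.2059 0.048 ]
scene 121 [222.3 230.4] [0.4444 0.2554 0.048 ]
scene 134 [210.3 239. ] [0.4495 0.3051 0.048 ]
```

Both cameras agree to about 1 mm. The box is turned -0.10 rad. I'll start the approach with the jaws shutting.

```bash
python3 -m pendant '-0.15 0 0 0 0 0.264 0; -0.15 0 0 0 0 0.264 0; -0.15 0 0 0 0 0.264 0; 0 0.16 0 0 0 0 0; 0 0.16 0 0 0 0 0; 0 0.16 0 0 0 0 0; 0 0.16 0 0 0 0 0; 0 0.16 0 0 0 0 0; 0 0.16 0 0 0 0 0; 0 0.16 0 0 0 0 0'; python3 -c "
from plant import env
s=env.sense();print(s['tool_pos'],s['eef_rot'].tolist(),s['contact_force'],s['q'])"
```

```text
time: 1.7
tool_pos: [0.3404, -0.2165, 0.2424]
eef_rot: [[-0.995, 0.102, 0.001], [0.102, 0.995, 0.0], [-0.001, 0.0, -1.0]]
contact_force: [1.7, 1.1, 0.3]
gripper_width: -0.001
grasp_force: 0.0
[ 0.34036345 -0.21649615  0.2424304 ] [[-0.994811967688311, 0.10172606824627786, 0.0009777439667072324], [0.10172615642877536, 0.9948124383204776, 4.075652248313388e-05], [-0.0009685258587855737, 0.0001400072120321305, -0.9999995211777061]] [1.68809845 1.05116283 0.2796115 ] [-3.31254102e+00 -2.90733495e+01 -2.12729475e+01 -5.61954633e-03
 -9.77446099e+01 -9.25267968e+01]
```

```bash
python3 -m pendant '-0.027 0.157 0 0 0 0 0; -0.027 0.157 0 0 0 0 0; -0.027 0.157 0 0 0 0 0; -0.027 0.157 0 0 0 0 0; -0.027 0.157 0 0 0 0 0; -0.027 0.157 0 0 0 0 0; -0.027 0.157 0 0 0 0 0; 0 0 0.13 0 0 0 0; 0 0 0.13 0 0 0 0; 0 0 0.13 0 0 0 0' && python3 -m pendant '0 0 0.12 0 0 0 0; 0 0 0.02 0 0 0 0; 0 0 0 0 0 0 0;0 0 0 0 0 0 0'; python3 - <<'E'
from plant import env,get_image
import cv2
s=env.sense();print(s['tool_pos'],s['contact_force'])
im=get_image('wrist');cv2.imwrite('pics/w1.png',im[:,:,::-1])
E
```

```text
time: 2.7
tool_pos: [0.4303, 0.1048, 0.124]
eef_rot: [[-0.995, 0.1, 0.0], [0.1, 0.995, 0.001], [-0.0, 0.001, -1.0]]
contact_force: [0.2, -0.1, -0.3]
gripper_width: -0.002
grasp_force: 0.0
time: 3.1
tool_pos: [0.4316, 0.1046, 0.0858]
eef_rot: [[-0.995, 0.101, 0.003], [0.101, 0.995, 0.001], [-0.003, 0.001, -1.0]]
contact_force: [-0.2, -0.5, 0.4]
gripper_width: 0.0
grasp_force: 0.0
[0.43158781 0.10464479 0.08576387] [-0.18297776 -0.4531938   0.36739281]
```

View pics/w1.png

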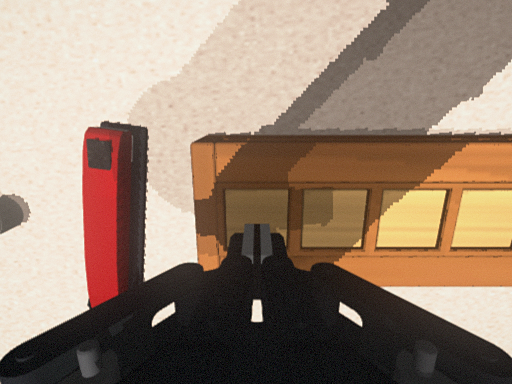

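The shut fingertips (about 258,235) are centred sideways over the rightmost square (223–290). I'll go down gently.

```bash
python3 -m pendant '0.007 0 0.04 0 0 0 0; 0 0 0.033 0 0 0 0; 0 0 0 0 0 0 0; 0 0 0 0 0 0 0' | egrep 'pos|force'; python3 -m pendant '0 0 0.007 0 0 0 0; 0 0 0 0 0 0 0; 0 0 0 0 0 0 0'| egrep 'pos|force';  python3 -m pendant '0 0 0.007 0 0 0 0; 0 0 0 0 0 0 0; 0 0 0 0 0 0 0'
```

```text
tool_pos: [0.4282, 0.1043, 0.0612]
contact_force: [0.1, 0.2, 0.9]
grasp_force: 0.0
tool_pos: [0.4284, 0.1045, 0.0594]
contact_force: [-0.1, 0.3, -0.1]
grasp_force: 0.0
time: 4.15
tool_pos: [0.4286, 0.1045, 0.0591]
eef_rot: [[-0.995, 0.101, 0.001], [0.101, 0.995, -0.0], [-0.001, 0.0, -1.0]]
contact_force: [-7.9, -0.5, 11.4]
gripper_width: -0.002
grasp_force: 5.5
```

Rigid: 11 N with no sinking below 0.059. On to the next square.

```bash
python3 -m pendant '0 0 -0.04 0 0 0 0; 0 0.083 0 0 0 0 0; 0 0.083 0 0 0 0 0; 0 0 0 0 0 0 0; 0 0 0 0 0 0 0; 0 0 0.033 0 0 0 0; 0 0 0 0 0 0 0; 0 0 0.007 0 0 0 0; 0 0 0 0 0 0 0; 0 0 0 0 0 0 0'
```

```text
time: 5.15
tool_pos: [0.4333, 0.1537, 0.0572]
eef_rot: [[-0.995, 0.101, -0.0], [0.101, 0.995, -0.0], [0.0, -0.0, -1.0]]
contact_force: [-0.1, -0.9, 1.9]
gripper_width: -0.002
grasp_force: 0.3
```

This one gives (2 mm lower at 1.9 N). I'll press it right in, hold, then retreat upward.

```bash
python3 -m pendant '0 0 0.007 0 0 0 0; 0 0 0.007 0 0 0 0; 0 0 0.003 0 0 0 0; 0 0 0 0 0 0 0; 0 0 0 0 0 0 0; 0 0 0 0 0 0 0; 0 0 0 0 0 0 0' && python3 -m pendant '0 0 -0.04 0 0 0 0; 0 0 -0.1 0 0 0 0; 0 0 -0.13 0 0 0 0; 0 0 0 0 0 0 0; 0 0 0 0 0 0 0; 0 0 0 0 0 0 0'; python3 - <<'E'
from plant import env,get_image
import cv2
for c in ['scene']:
    im=get_image(c)[150:330,120:330];cv2.imwrite('pics/s2.png',cv2.resize(im,None,fx=3,fy=3)[:,:,::-1])
E
```

```text
time: 5.85
tool_pos: [0.4335, 0.1539, 0.0531]
eef_rot: [[-0.995, 0.101, 0.0], [0.101, 0.995, -0.0], [-0.0, -0.0, -1.0]]
contact_force: [-4.7, -1.9, 10.0]
gripper_width: 0.001
grasp_force: 4.6
time: 6.45
tool_pos: [0.433, 0.154, 0.1322]
eef_rot: [[-0.995, 0.101, -0.001], [0.101, 0.995, -0.0], [0.001, -0.0, -1.0]]
contact_force: [0.2, 0.7, -0.2]
gripper_width: 0.003
grasp_force: 0.0
```

View pics/s2.png

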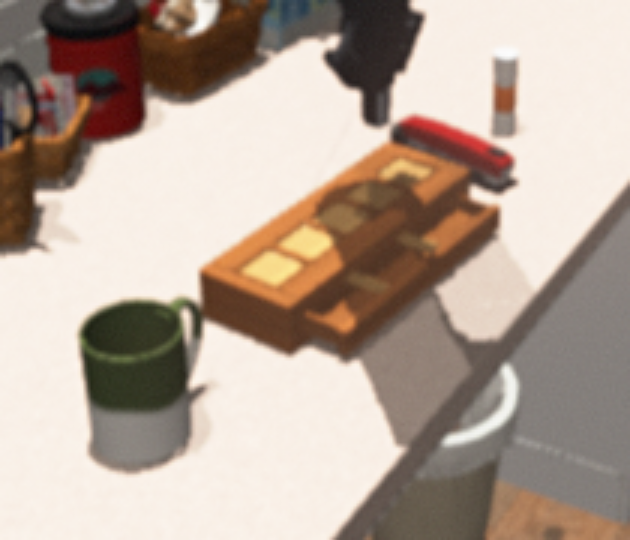

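The picture shows the tray out along the box front (about 310–500, 200–350). The gripper is clear above it, and the mug, stapler and glue stick are in place.

```bash
python3 -c "
from plant import env
print(env.job_done())"
```

```text
the job is handed in; nothing more can be done
None
```

The catch was the second square from the right (y = -50 mm): pressed right in, it sprang the tray, which stayed out; the mug, stapler and glue stick were not touched, and the job was handed in at about 6.5 s.

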